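Seat a keyed bracket in the indexing nest

TASK

Take the bracket out of its wooden storage block and seat it in the indexing nest: spigot in the bore, notch over the dowel pin, plate lying flush on the steel disc. The disc has been locked at an unknown angle, so let the plate ride on the pin and turn the bracket, pressing only lightly (about 5 to 10 N, never over 40 N against the nest, sideways against the pin included), until the notch finds the pin and the bracket drops home, then let go of it. Leave the screwdriver, mug and the other loose things on the bench where they are.

Things in the scene. Friction and masses are not known exactly. Their poses are not given: they have to be found in the camera images.
- bracket_web (a point): Grip point of the loose bare-aluminium bracket (about 0.2 kg): centre of its upright web, a wall 50 mm long (bracket x), 12 mm thick (bracket y) and 44 mm high (22 mm above and below this point). Bracket z is up, also when seated. Under the web is a square plate 76 x 76 x 8 mm, its top 22 mm and its underside 30 mm below this point.
- bracket_shoulder (a point): Same bracket and axes: centre of the plate's underside, 30 mm below bracket_web. From here a round spigot points down, 30 mm in diameter, 17 mm long, with a 3 mm chamfer at its foot. When the bracket is seated this point coincides with nest_face.
- nest_face (a point): Centre of the bore's mouth, level with the flat top of the nest's steel disc, 30 mm above the bench. Disc 88 mm in diameter; bore 32 mm in diameter, 20 mm deep. Axes are those of the square base, not of the disc. A dowel pin 8 mm in diameter stands 7 mm above the disc, 32.3 mm from the bore's axis: off the notch, the plate rides on it 7 mm high, the spigot 10 mm in the bore.
- stand_top (a point): Centre of the top of the fixed wooden storage block, 100 x 100 x 20 mm, with a 39 mm through hole in which the bracket's spigot stands loosely at the start, its plate lying on the block.
- bracket_notch (a point): Same bracket and axes, level with bracket_shoulder: where the pin's axis comes when seated, at (+30, +12) mm from it. The plate has one open notch here, cut 13.5 mm deep into its +x edge, 11 mm wide, centred on y = +12 mm.
- nest_base (a point): Centre of the underside of the nest's fixed grey base, 124 x 124 x 10 mm; same axes as nest_face, x pointing away from its small lock-screw block. The disc is locked and does not yield. Its angle is not measured: the one yaw at which the bracket drops home (bracket x against this x, seen from above) lies anywhere from -0.6 to +0.6 rad.
- screwdriver: Bystander: screwdriver with a red handle, 201 x 26 x 26 mm, lying on the bench; origin at the centre of its underside.
- glue_bottle: Bystander: white squeeze bottle with a red nozzle, 42 mm in diameter, 121 mm tall; origin at the centre of its underside. Of the two bottles it is the one on the robot's left, by the packed cards.
- mug: Bystander: white mug, 81 mm in diameter with a handle, 97 mm tall; origin at the centre of its underside.
- handle: Bystander: loose teal tool handle, 170 x 31 x 23 mm, lying on the bench; origin at the centre of its underside. Of the two handles it is the one farther from the robot, between the rack's post and the clamp jig.
Mind the look-alikes: they are no part of the job. There is more than one size of the part that bears nest_face; the job needs the larger.

How it is judged:
On the way, in this order (a step that is already met when the one before it is completed fails the run):
1. the bracket is lifted clear of the storage block (height (world z) of bracket_shoulder above 0.045 m), for 0.1 s.
2. the bracket is over the nest with its spigot in the bore (horizontal distance between bracket_shoulder and nest_face below 0.004 m and z of bracket_shoulder in the frame of nest_face below 0.011 m), for 0.1 s.
At the end, for the whole second after the job is handed in: The bracket sits home in the nest: plate underside within 2 mm of the disc's top, upright within 0.04 rad, within 3 mm of the bore's axis, at rest and released (horizontal distance between bracket_shoulder and nest_face below 0.003 m and z of bracket_shoulder in the frame of nest_face below 0.002 m and angle between bracket_shoulder's own z axis and vertical below 0.04 rad and linear speed of bracket below 0.01 m/s and contact force between bracket and the fingers below 0.2 N); the robot touches nothing.
It fails at once if the bracket is pressed against the nest with more than 40 N (contact force between bracket and nest above 40 N).
It fails at once if a bystander is moved by more than 30 mm (distance of any of screwdriver, glue_bottle, mug, handle from where it was at the start of the episode above 0.03 m).
It also fails if it takes over 72 s, if anything falls off the work surface, if the arm or the gripper's body presses on something with over 40 N, if the wrist force passes 120 N, or if a joint passes its speed limit or range.

ROBOT

A 6-joint arm with a two-finger parallel gripper is mounted at the origin on a cart in front of the work surface, level with it; the furniture and walls round the work are solid. World frame = base frame: x ahead of the robot, y to its left, z up, the work surface at z = 0. Lengths are in m, angles in rad, forces in N, time in s.
With the tool pointing down it reaches from about 0.425 to 0.95 m from the base axis. Payload 14.7 kg.
Tool frame: the origin (TCP) lies midway between the tips of the shut fingers; the grasp point (between the pads) lies 19 mm behind it; z points along the fingers, y is the direction in which the jaws open and shut (so a half turn about z gives the same grasp; the last joint's range is limited). The gripper opens to 85 mm and grips with 20 to 120 N. Pads are 22 mm wide; open, the fingers measure 114 mm over their backs; the gripper's body (76 mm by 85 mm) begins 54 mm behind the grasp point. The pads swing forward as they close: fully open they stand 13 mm farther back than shut.
Start: joints at [1.239, 0.48, 1.596, -0, 1.065, -0.047], TCP at [0.183, 0.624, 0.231] pointing down, gripper open.
Joint ranges: [-2.75, 2.75], [-0.82, 2.05], [0.23, 2.67], [-1.56, 4.7], [0.09, 2.69], [-2.92, 2.92]. Speed limits (rad/s): [1.89, 1.89, 2.39, 3.01, 3.01, 3.01].

INTERFACE

Orientations are given as a 3x3 rotation matrix whose columns are the frame's x, y, z axes.
In Python, from rig import telemetry, cams, env, spotter gives the robot as it stands.
- The arm moves only by the shell command python3 -m jog 'ROWS'. ROWS is JSON, a list of rows, each an object with "travel": the shift along the world's x, y, z as a fraction of full scale, a list of three; "turn": the turn, a rotation vector about the world's x, y, z as a fraction of full scale, a list of three; "hand": the opening, from -1 (shut) to 1 (fully open). A call has 1 to 12 rows; each row shifts and turns the commanded pose from where the row before left it; what a row does not reach is not made up. Full scale, the value 1, is 0.05 m for a shift and 6 degrees for a turn. A row lasts 1/8 s, in which the tool goes at most 62.5 mm and 10.7 degrees, less where a joint would pass 70% of its speed; a pose out of reach is approached as far as the arm can. A call with a number of a shift or a turn outside -1 to 1 is refused whole. A call with a gripper value outside its range is refused whole. The fingers move at their own pace and stop on an object; the grip force is fixed at half the most. Time passes only in rows, so rows that do not move let the fingers close. It gives the time, the measured TCP pose, the force and the opening at its end, in the units of the state.
- telemetry.get_obs(): the state, without advancing time (a new reading comes with each control period).
- cams.capture(name): name is "scene" or "side" or "wrist"; returns the picture (420x560x3 uint8, red, green, blue); there is no depth.
- cams.camera_info(name): a dict with "mtx" (3x3 intrinsics, pixels), "dist_coeffs" ([k1, k2, p1, p2, k3] as OpenCV has them; the pictures are not rectified), "rvec" (rotation vector, rad) and "tvec" (3), from world to camera coordinates, as OpenCV has them; the wrist camera has in their place "mount" (4x4, takes a point from camera to tool coordinates, whose origin is the TCP and whose axes are the flange's). Camera axes: x right, y down, z forward; pixel columns grow to the right and rows downward; lengths in m; the calibration is good to about 2 mm. A picture is of the moment at which its call begins: read the wrist's pose just before it. camera_info takes no time and is no camera call.
- env.close_job(): hands the job in, once; it reports no verdict.
Trained networks look in the newest picture that a camera, given by its name, has taken for a name from the list of things; names that differ only in an ending like _2 or _b are one class to them, and where a whole thing is asked for, a point or a joint stands for the part that bears it (a point fixed in the world has none). Each returns a list of dicts, best first, with "conf" (0 to 1); they miss things now and then, are a little off and sometimes report something else, mostly with a low value. They report only what shows in the picture. A call takes as long as a camera call. They do not tell look-alikes from the thing itself.
- spotter.find_in(camera, name): "point" ([x, y, z] in m, in the coordinates of the camera as it stood for that picture, good to about 4 mm: the middle of the surface that is visible of it).
- spotter.mark_of(camera, name): "point" ([x, y, z] in m, in the coordinates of the camera as it stood for that picture, good to about 4 mm: a listed point, or the origin of a listed thing).
The state is a dict: "time": time; "joint_pos": joint angles; "qd": joint speeds; "joint_torque": joint torques, N m; "eef_pos": TCP position; "tool_rot": TCP orientation; "ft_force": force on the tool from outside, world axes, zero at the start; "moment": the same for the moment, N m; "opening": finger opening in m.
Only numpy, scipy, OpenCV 4.12 (cv2) and the standard library are available. Lean on these libraries where they do the work, as an engineer would, in place of code of your own. Each camera call takes 0.05 s, during which the arm holds its last target. There are 200 camera calls.

## Working session

There is one attempt and no reset: what is moved stays moved. The work goes in short steps, Python scripts to look and compute and a shell command to move; the robot and the scene stay as the last step left them, time stands still between calls to the robot, and variables do not carry over. Pictures are saved under pics/ and viewed, about 8 in all and at most 12, crops included, and the job is handed in when it is done.

```bash
mkdir -p pics; ls
cat > h.py <<'E'
import numpy as np, cv2
from rig import telemetry, cams, env, spotter
def ext(cam, obs=None):
    "camera->world R,t"
    i=cams.camera_info(cam)
    if 'mount' in i:
        o=obs or telemetry.get_obs(); M=np.array(i['mount']); R=np.array(o['tool_rot']).reshape(3,3)
        return R@M[:3,:3], R@M[:3,3]+np.array(o['eef_pos'])
    R=cv2.Rodrigues(np.array(i['rvec'],float))[0]
    return R.T, -R.T@np.array(i['tvec'],float).ravel()
def snap(cam,name=None):
    o=telemetry.get_obs(); im=cams.capture(cam)
    if name: cv2.imwrite('pics/'+name,im[:,:,::-1])
    return im,ext(cam,o)
def world(p,E): return E[0]@np.array(p)+E[1]
def proj(cam,P,E):
    i=cams.camera_info(cam); pc=(np.atleast_2d(P)-E[1])@E[0]
    return cv2.projectPoints(pc,np.zeros(3),np.zeros(3),np.array(i['mtx'],float),np.array(i['dist_coeffs'],float))[0][:,0]
def ray(cam,px,E):
    i=cams.camera_info(cam); u=cv2.undistortPoints(np.array([[px]],float),np.array(i['mtx'],float),np.array(i['dist_coeffs'],float))[0,0]
    d=E[0]@np.array([u[0],u[1],1]); return E[1],d/np.linalg.norm(d)
def tri(r1,r2):
    A=np.stack([r1[1],-r2[1]],1); s=np.linalg.lstsq(A,r2[0]-r1[0],rcond=None)[0]
    a=r1[0]+s[0]*r1[1]; b=r2[0]+s[1]*r2[1]; return (a+b)/2,np.linalg.norm(a-b)
def onz(r,z): return r[0]+r[1]*(z-r[0][2])/r[1][2]
E
python3 - <<'E'
from h import *
np.set_printoptions(precision=4,suppress=True)
print(telemetry.get_obs())
for c in ['scene','side','wrist']:
    im,Ex=snap(c,c+'0.png'); print(c,Ex[1],Ex[0][:,2])
    for n in ['bracket_web','bracket_shoulder','bracket_notch','nest_face','nest_base','stand_top']:
        for r in spotter.mark_of(c,n)[:3]:
            w=world(r['point'],Ex); print(' ',n,round(r['conf'],2),w,proj(c,w,Ex)[0].round())
E
python3 - <<'E'
import cv2,numpy as np
a=[cv2.imread('pics/%s0.png'%c) for c in('scene','side')]
cv2.imwrite('pics/both.png',cv2.resize(np.vstack(a),None,fx=.714,fy=.714))
E
```

```text
pics
{'time': 0.0, 'joint_pos': array([ 1.2394,  0.4809,  1.5969, -0.    ,  1.0651, -0.0466]), 'qd': array([ 0.0009,  0.0009, -0.0003, -0.0012, -0.0001, -0.0006]), 'joint_torque': array([  0.0037, -95.0649, -43.0166,   0.0005,   0.0128,   0.0001]), 'eef_pos': array([0.1825, 0.6234, 0.2306]), 'tool_rot': array([[-0.9597,  0.2809, -0.0004],
       [ 0.2809,  0.9597, -0.0012],
       [ 0.    , -0.0013, -1.    ]]), 'ft_force': array([ 0.4606, -0.537 ,  0.6148]), 'moment': array([-0.0095, -0.0347, -0.0321]), 'opening': 0.08555352471289206}
scene [-0.0193 -0.7341  0.7777] [ 0.4873  0.6508 -0.5822]
  bracket_web 0.74 [0.5371 0.2945 0.048 ] [229. 185.]
  bracket_web 0.69 [0.5174 0.0253 0.0031] [270. 238.]
  bracket_shoulder 0.66 [0.5423 0.2881 0.0175] [232. 193.]
  bracket_notch 0.62 [0.5719 0.2983 0.0161] [237. 189.]
  bracket_notch 0.43 [0.5382 0.2939 0.0477] [229. 185.]
  nest_face 0.84 [ 0.7035 -0.3109  0.0225] [400. 270.]
  nest_face 0.6 [0.5203 0.0268 0.029 ] [271. 231.]
  nest_face 0.35 [ 0.6644  0.3808 -0.0058] [247. 177.]
  nest_base 0.58 [0.5199 0.0269 0.0021] [271. 238.]
  nest_base 0.56 [ 0.7043 -0.3118  0.001 ] [399. 275.]
  stand_top 0.78 [0.5352 0.2936 0.0227] [229. 192.]
  stand_top 0.2 [0.5714 0.2984 0.0189] [237. 188.]
side [ 0.2336 -0.9998  0.6971] [ 0.2706  0.8295 -0.4886]
  bracket_web 0.83 [0.5422 0.2924 0.0546] [238. 182.]
  bracket_shoulder 0.94 [0.54   0.2928 0.0178] [238. 193.]
  nest_face 0.92 [ 0.7022 -0.3112  0.021 ] [397. 310.]
  nest_face 0.87 [0.5198 0.0278 0.0329] [258. 237.]
  nest_base 0.78 [ 0.7031 -0.3128 -0.0016] [397. 319.]
  nest_base 0.57 [0.5195 0.0311 0.0009] [258. 248.]
  stand_top 0.88 [0.5374 0.2983 0.0195] [237. 192.]
  stand_top 0.75 [0.5424 0.2946 0.0179] [239. 193.]
wrist [0.1107 0.6451 0.3737] [ 0.2819 -0.0815 -0.956 ]
```

View pics/scene0.png

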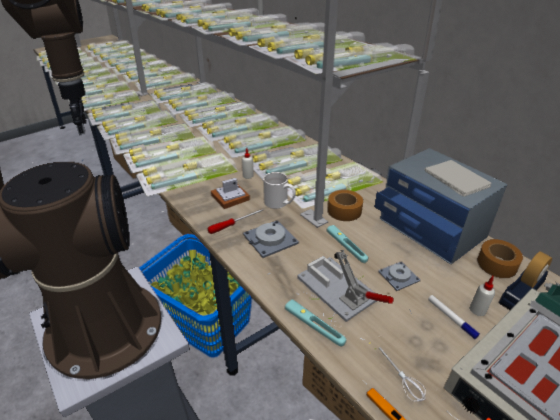

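View pics/side0.png

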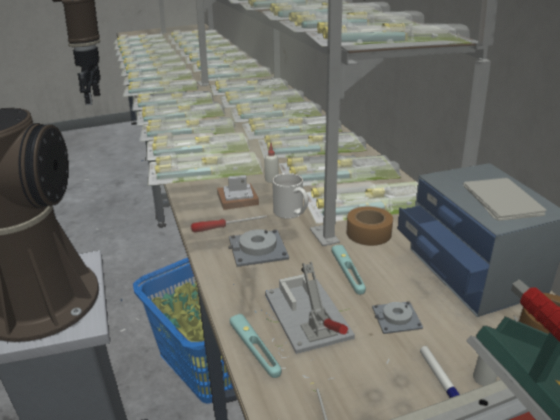

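The big nest is at about (0.52, 0.03), px (270,235) in the scene picture, and the small look-alike is at (0.70, -0.31). The bracket in its brown block is at about (0.54, 0.293), px (230,190). The mug is at px (277,190), just beyond the block. The rack post stands at px (315,215). I'll check the rack clearance before moving.

```bash
python3 - <<'E'
from h import *
np.set_printoptions(precision=3,suppress=True)
S=ext('scene');D=ext('side')
for n,a,b in [('postbase',(315,217),(326,236)),('shelf corner near',(333,72),(343,50)),('shelf corner far',(418,60),(477,40)),('mug top',(276,178),(288,180)),('card edge',(150,192),(152,178)),('screwdr tip',(262,209),(268,216)),('bottle tip',(248,151),(270,144))]:
    print(n,*tri(ray('scene',a,S),ray('side',b,D)),onz(ray('scene',a,S),0))
E
python3 -m jog '[{"travel":[0.7,-0.7,0],"turn":[0,0,0],"hand":1},{"travel":[0.7,-0.7,0],"turn":[0,0,0],"hand":1},{"travel":[0.7,-0.7,0],"turn":[0,0,0],"hand":1},{"travel":[0.7,-0.7,0],"turn":[0,0,0],"hand":1}]'
```

```text
postbase [0.694 0.025 0.001] 0.0026735119541704527 [0.697 0.028 0.   ]
shelf corner near [0.72  0.019 0.462] 0.008445425846553533 [1.83  1.147 0.   ]
shelf corner far [ 1.036 -0.02   0.466] 0.012577397593717697 [2.563 1.018 0.   ]
mug top [0.645 0.169 0.097] 7.514616182658767e-05 [0.74  0.298 0.   ]
card edge [0.316 0.457 0.027] 0.008625729784097806 [0.324 0.493 0.   ]
screwdr tip [ 0.588  0.17  -0.001] 0.003195081721543797 [0.585 0.167 0.   ]
bottle tip [0.65  0.338 0.129] 0.008800017491902151 [0.776 0.543 0.   ]
time: 1.55
eef_pos: [0.3236, 0.4827, 0.2314]
tool_rot: [[-0.96, 0.281, 0.0], [0.281, 0.96, 0.0], [-0.0, 0.0, -1.0]]
ft_force: [0.0, 0.8, 0.4]
opening: 0.0852
```

```bash
python3 -m jog '[{"travel":[0.7,-0.7,0],"turn":[0,0,0],"hand":1},{"travel":[0.7,-0.7,0],"turn":[0,0,0],"hand":1},{"travel":[0.7,-0.7,0],"turn":[0,0,0],"hand":1},{"travel":[0.7,-0.7,0],"turn":[0,0,0],"hand":1},{"travel":[0.7,-0.7,0],"turn":[0,0,0],"hand":1},{"travel":[0,0,0],"turn":[0,0,0],"hand":1},{"travel":[0,0,0],"turn":[0,0,0],"hand":1}]'
python3 - <<'E'
from h import *
np.set_printoptions(precision=4,suppress=True)
im,Ex=snap('wrist','w1.png'); print(Ex[1])
for n in ['bracket_web','bracket_shoulder','bracket_notch','stand_top','mug','screwdriver']:
    for r in spotter.mark_of('wrist',n)[:2]:
        w=world(r['point'],Ex); print(' ',n,round(r['conf'],2),w,proj('wrist',w,Ex)[0].round())
E
```

```text
time: 2.42
eef_pos: [0.4974, 0.3088, 0.2312]
tool_rot: [[-0.96, 0.282, -0.0], [0.282, 0.96, 0.0], [0.0, -0.0, -1.0]]
ft_force: [0.8, -0.2, -0.0]
opening: 0.0853
[0.4255 0.3301 0.3736]
  bracket_web 0.57 [0.5398 0.2935 0.0468] [276. 226.]
  bracket_web 0.45 [0.518  0.0297 0.0329] [ 50. 265.]
  bracket_shoulder 0.67 [0.657  0.1616 0.    ] [204. 322.]
  bracket_shoulder 0.66 [0.5431 0.2953 0.0176] [279. 219.]
  bracket_notch 0.68 [0.5717 0.2998 0.0187] [290. 241.]
  mug 0.72 [0.6542 0.1618 0.0013] [204. 321.]
  mug 0.7 [0.5728 0.2983 0.0169] [289. 242.]
  screwdriver 0.7 [ 0.4807  0.1604 -0.0037] [152. 195.]
```

View pics/w1.png

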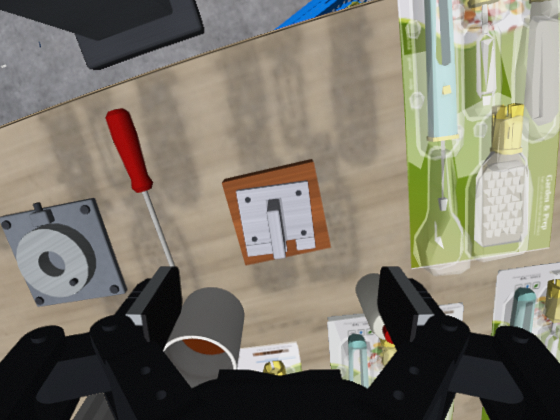

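The web is at px (276,225) and the notch side faces away from the robot. The nest is at px (55,260), with its lock block at (40,212) and the pin at about (72,283). I'll enlarge both.

Run:
```python
import cv2,numpy as np
a=cv2.imread('pics/w1.png')
b=cv2.resize(a[155:270,215:340],(750,690)[0:2] if 0 else (400,368),interpolation=cv2.INTER_CUBIC)
c=cv2.resize(a[190:315,0:136],(400,368),interpolation=cv2.INTER_CUBIC)
cv2.imwrite('pics/c1.png',np.hstack([b,c]))
```

```text
(no output)
```

View pics/c1.png

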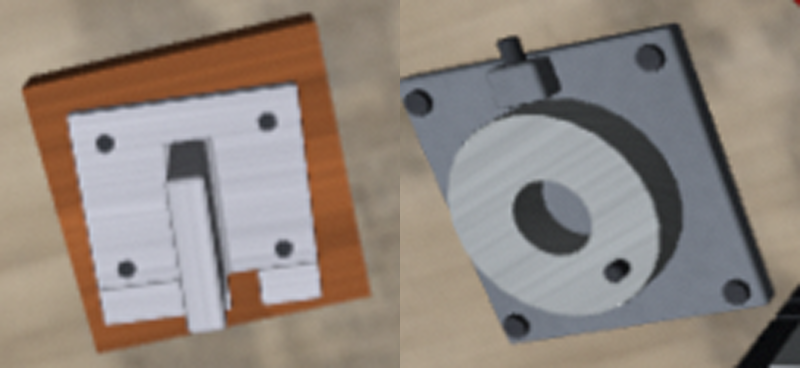

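Run:
```python
from h import *
np.set_printoptions(precision=4,suppress=True)
E=ext('wrist')
L=lambda p:(215+p[0]/3.2,155+p[1]/3.2); R=lambda p:((p[0]-400)/2.941,190+p[1]/2.941)
W=lambda p,z,f:onz(ray('wrist',f(p),E),z)[:2]
def ang(a,b): d=b-a; return np.arctan2(d[1],d[0]),np.linalg.norm(d)
c=[W(p,.028,L) for p in [(70,115),(298,86),(322,298),(105,325)]]
print('plate c',np.mean(c,0)); print([ang(c[0],c[3]),ang(c[1],c[2]),ang(c[1],c[0]),ang(c[2],c[3])])
w=[W(p,.072,L) for p in [(168,182),(208,178),(187,332),(224,328)]]
print('web',np.mean(w,0),ang(w[0],w[2]),ang(w[1],w[3]),ang(w[1],w[0]))
b=[W(p,.020,L) for p in [(24,88),(312,14),(370,295),(98,352)]]
print('block',np.mean(b,0),[ang(b[0],b[3]),ang(b[1],b[2])])
n=[W(p,.010,R) for p in [(676,25),(772,296),(512,342)]]
print('base corners',n,'c',(n[0]+n[2])/2,ang(n[0],n[1]),ang(n[1],n[2]))
h=[W(p,.010,R) for p in [(419,102),(650,57),(737,291),(516,325)]]
print('screws c',np.mean(h,0),ang(h[0],h[3]),ang(h[1],h[2]))
bore=W((552,217),.030,R); pin=W((619,268),.037,R); print('bore',bore,'pin',pin,ang(bore,pin))
a=ang(bore,pin)[0]; print('expected yaw',a-np.arctan2(12,30))
```

```text
plate c [0.5407 0.2948]
[(np.float64(-0.15862832822696257), np.float64(0.07587042937909873)), (np.float64(-0.14749719264635117), np.float64(0.07547120112298995)), (np.float64(-1.7239158333796643), np.float64(0.07499907734767308)), (np.float64(-1.718651341542228), np.float64(0.07584240342651419))]
web [0.5402 0.2947] (np.float64(-0.17300158502025284), np.float64(0.048209139234014216)) (np.float64(-0.1807016996041972), np.float64(0.04805407854635938)) (np.float64(-1.7490560861138233), np.float64(0.011692494524050431))
block [0.5379 0.2964] [(np.float64(-0.061605976405670476), np.float64(0.09937410307853126)), (np.float64(-0.05206162347474979), np.float64(0.10213876112215722))]
base corners [array([0.4641, 0.1013]), array([0.5831, 0.0891]), array([ 0.5738, -0.0349])] c [0.519  0.0332] (np.float64(-0.1014016255103712), np.float64(0.11966889587194877)) (np.float64(-1.6455766883547918), np.float64(0.12443315552940643))
screws c [0.5198 0.0285] (np.float64(-0.10107392742351409), np.float64(0.10440055284436978)) (np.float64(-0.09550742203465971), np.float64(0.10451532542280316))
bore [0.5189 0.0306] pin [0.544  0.0528] (np.float64(0.7219517334381692), np.float64(0.03351024547300571))
expected yaw 0.3414453563258043
```

The picture's sizes match the text: plate 75.5 mm, web 48 x 12 mm, and the pin at a radius of 33.5 mm. The bracket's yaw is about -0.155 rad, with the notch on its far +x, +y side as expected. The nest's yaw is about -0.10 rad. The pin suggests the bracket drops home at about +0.34 rad in world. Next I'll go above the bracket, turning +7.5°.

```bash
python3 -m jog '[{"travel":[0.29,-0.09,-0.65],"turn":[0,0,0.42],"hand":1},{"travel":[0.29,-0.09,-0.65],"turn":[0,0,0.42],"hand":1},{"travel":[0.29,-0.1,-0.65],"turn":[0,0,0.42],"hand":1},{"travel":[0,0,0],"turn":[0,0,0],"hand":1},{"travel":[0,0,0],"turn":[0,0,0],"hand":1}]'
python3 - <<'E'
from h import *
np.set_printoptions(precision=4,suppress=True)
im,Ex=snap('wrist'); print(Ex[1])
for n in ['bracket_web','bracket_shoulder','bracket_notch','stand_top']:
    for r in spotter.mark_of('wrist',n)[:2]:
        w=world(r['point'],Ex); print(' ',n,round(r['conf'],2),w,proj('wrist',w,Ex)[0].round())
c,s=np.cos(-.155),np.sin(-.155); im=im[:,:,::-1].copy()
B=lambda x,y,z:[.5405+c*x-s*y,.2948+s*x+c*y,z]
for P in ([B(-.025,-.006,.072),B(.025,-.006,.072),B(.025,.006,.072),B(-.025,.006,.072)],[B(-.038,-.038,.028),B(.038,-.038,.028),B(.038,.038,.028),B(-.038,.038,.028)]):
    cv2.polylines(im,[proj('wrist',P,Ex).round().astype(int)],True,(0,0,255),1)
cv2.imwrite('pics/w2.png',im)
E
```

```text
time: 3.4
eef_pos: [0.541, 0.2952, 0.1347]
tool_rot: [[-0.988, 0.153, 0.0], [0.153, 0.988, 0.0], [-0.0, 0.0, -1.0]]
ft_force: [-0.0, 0.6, 0.7]
opening: 0.0853
[0.4669 0.3069 0.277 ]
  bracket_web 0.64 [0.5384 0.294  0.0453] [276. 209.]
  bracket_shoulder 0.56 [0.5423 0.2948 0.0177] [278. 203.]
  bracket_notch 0.85 [0.5729 0.2995 0.0187] [290. 238.]
```

View pics/w2.png

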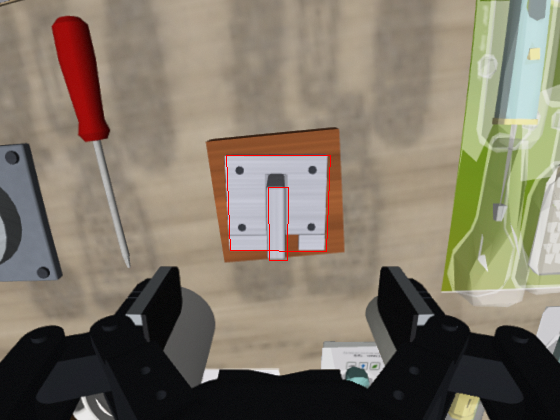

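The outline drawn from the first measurement fits the plate and web within about 1 px in this lower view, so position, yaw and heights are confirmed. I'll descend and grip.

```bash
python3 -m jog '[{"travel":[0,0,-0.6],"turn":[0,0,0],"hand":1},{"travel":[0,0,-0.6],"turn":[0,0,0],"hand":1},{"travel":[0,0,-0.5],"turn":[0,0,0],"hand":1},{"travel":[0,0,-0.27],"turn":[0,0,0],"hand":1},{"travel":[0,0,0],"turn":[0,0,0],"hand":1},{"travel":[0,0,0],"turn":[0,0,0],"hand":-1},{"travel":[0,0,0],"turn":[0,0,0],"hand":-1},{"travel":[0,0,0],"turn":[0,0,0],"hand":-1},{"travel":[0,0,0],"turn":[0,0,0],"hand":-1},{"travel":[0,0,0],"turn":[0,0,0],"hand":-1},{"travel":[0,0,0],"turn":[0,0,0],"hand":-1}]'
```

```text
time: 5.03
eef_pos: [0.5413, 0.2948, 0.0357]
tool_rot: [[-0.988, 0.152, 0.0], [0.152, 0.988, 0.0], [-0.0, 0.0, -1.0]]
ft_force: [-1.6, -1.9, 6.7]
opening: 0.011
```

```bash
python3 -m jog '[{"travel":[0,0,0.2],"turn":[0,0,0],"hand":-1},{"travel":[0,0,0.5],"turn":[0,0,0],"hand":-1},{"travel":[0,0,0.7],"turn":[0,0,0],"hand":-1},{"travel":[0,0,0.7],"turn":[0,0,0],"hand":-1},{"travel":[0,0,0.6],"turn":[0,0,0],"hand":-1},{"travel":[0,0,0.2],"turn":[0,0,0],"hand":-1},{"travel":[0,0,0],"turn":[0,0,0],"hand":-1},{"travel":[0,0,0],"turn":[0,0,0],"hand":-1}]'
python3 -m jog '[{"travel":[-0.1,-0.7,0],"turn":[0,0,0],"hand":-1},{"travel":[-0.1,-0.7,0],"turn":[0,0,0],"hand":-1},{"travel":[-0.1,-0.7,0],"turn":[0,0,0],"hand":-1},{"travel":[-0.1,-0.7,0],"turn":[0,0,0],"hand":-1},{"travel":[0,0,0],"turn":[0,0,0],"hand":-1},{"travel":[0,0,0],"turn":[0,0,0],"hand":-1},{"travel":[0,0,0],"turn":[0,0,0],"hand":-1}]'
python3 - <<'E'
from h import *
np.set_printoptions(precision=4,suppress=True)
im,Ex=snap('wrist','w3.png'); print(Ex[1])
for n in ['nest_face','nest_base','bracket_web']:
    for r in spotter.mark_of('wrist',n)[:2]:
        w=world(r['point'],Ex); print(' ',n,round(r['conf'],2),w,proj('wrist',w,Ex)[0].round())
E
```

```text
time: 6.02
eef_pos: [0.5405, 0.2945, 0.179]
tool_rot: [[-0.988, 0.152, -0.002], [0.152, 0.988, -0.001], [0.002, -0.001, -1.0]]
ft_force: [0.5, -0.3, -1.8]
opening: 0.0115
time: 6.9
eef_pos: [0.5211, 0.1555, 0.1799]
tool_rot: [[-0.988, 0.152, -0.001], [0.152, 0.988, -0.0], [0.001, -0.0, -1.0]]
ft_force: [-0.2, 1.0, -1.0]
opening: 0.0111
[0.4471 0.1671 0.3223]
  nest_base 0.64 [0.5149 0.0267 0.0024] [148. 198.]
  bracket_web 0.56 [0.5182 0.1547 0.192 ] [276. 279.]
```

View pics/w3.png

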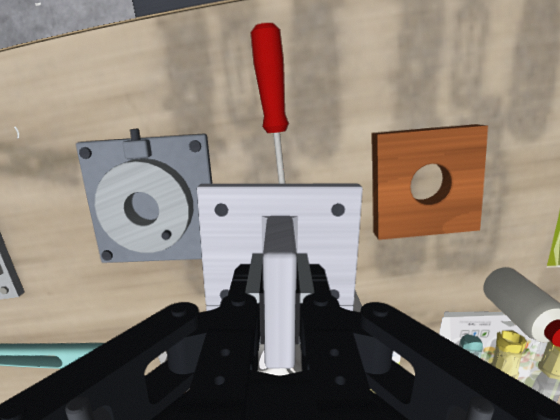

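The bracket is held square, with its plate corners at px (198,185) and (361,185). The nest is in clear view: bore at px (142,208), pin at (166,235). I'll fit the bore, disc and pin, and check where the bracket sits in the hand.

Run:
```python
from h import *
from scipy.optimize import least_squares
np.set_printoptions(precision=4,suppress=True)
im=cv2.imread('pics/w3.png'); E=ext('wrist'); g=cv2.cvtColor(im,cv2.COLOR_BGR2GRAY)
W=lambda p,z:onz(ray('wrist',p,E),z)[:2]
m=np.zeros_like(g); cv2.circle(m,(142,207),58,255,-1)
t=((g>140)*255).astype(np.uint8)&m
cs,hi=cv2.findContours(t,cv2.RETR_CCOMP,cv2.CHAIN_APPROX_NONE)
for c,h in zip(cs,hi[0]):
    if len(c)<12: continue
    for z in ((.030,) if len(c)>40 else (.030,.037)):
        P=np.array([W(p[0].astype(float),z) for p in c]); x=cv2.minEnclosingCircle(P.astype(np.float32))
        f=least_squares(lambda q:np.hypot(*(P-q[:2]).T)-q[2],[*P.mean(0),.02],loss='soft_l1',f_scale=.0005).x
        print(len(c),'hole' if h[3]>=0 else 'outer','z',z,'circlefit',f)
a,b=W((198,185),.1722),W((361,185),.1722); d=a-b
o=telemetry.get_obs();print('plate back edge',np.linalg.norm(d),'mid',(a+b)/2,'yaw',np.arctan2(d[1],d[0])+np.pi/2, 'tcp',o['eef_pos'])
y=np.arctan2(d[1],d[0])+np.pi/2; print('centre',(a+b)/2+.038*np.array([np.cos(y),np.sin(y)]),'toolyaw',np.arctan2(-o['tool_rot'][1,0],-o['tool_rot'][0,0]))
cp=g[140:275,70:215]; cv2.imwrite('pics/c2.png',np.hstack([cv2.resize(cp,None,fx=2.7,fy=2.7,interpolation=2),cv2.resize(t[140:275,70:215],None,fx=2.7,fy=2.7)]))
```

```text
78 outer z 0.03 circlefit [0.4626 0.0287 0.1095]
94 outer z 0.03 circlefit [0.5285 0.0567 0.081 ]
56 outer z 0.03 circlefit [ 0.4958 -0.0852  0.1695]
265 outer z 0.03 circlefit [0.5184 0.0284 0.0431]
32 hole z 0.03 circlefit [0.546  0.0457 0.0056]
32 hole z 0.037 circlefit [0.5437 0.0486 0.0055]
99 hole z 0.03 circlefit [0.5184 0.0286 0.0165]
plate back edge 0.0740542409371297 mid [0.4822 0.1617] yaw -0.1511282109578529 tcp [0.5211 0.1553 0.1801]
centre [0.5198 0.156 ] toolyaw -0.15216589021376958
```

View pics/c2.png

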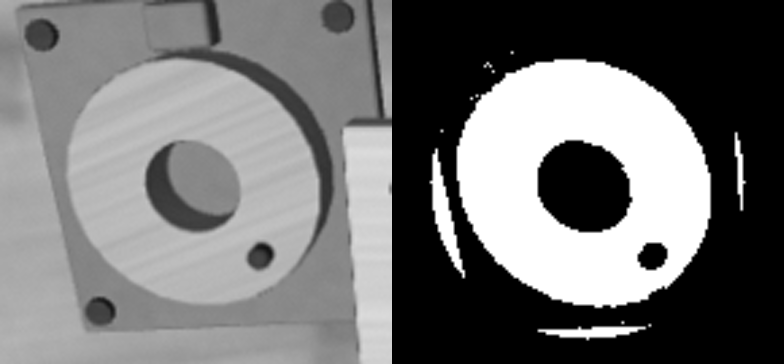

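The bore and disc fits agree: nest centre (0.5184, 0.0285). The pin's blob, centred at mid-height, sits at a radius of 32.4 mm as it should, which puts the drop-home yaw at about +0.23 ± 0.06 rad in world. The bracket sits about 1.3 mm behind the TCP along its own x. I'll go above the nest at a yaw of +0.05, so it first rides on the pin.

```bash
python3 -m jog '[{"travel":[0,-0.5,0],"turn":[0,0,0.4],"hand":-1},{"travel":[0,-0.5,0],"turn":[0,0,0.4],"hand":-1},{"travel":[0,-0.5,0],"turn":[0,0,0.4],"hand":-1},{"travel":[0,-0.5,0],"turn":[0,0,0.4],"hand":-1},{"travel":[-0.03,-0.54,0],"turn":[0,0,0.33],"hand":-1},{"travel":[0,0,-0.7],"turn":[0,0,0],"hand":-1},{"travel":[0,0,-0.7],"turn":[0,0,0],"hand":-1},{"travel":[0,0,-0.5],"turn":[0,0,0],"hand":-1},{"travel":[0,0,0],"turn":[0,0,0],"hand":-1},{"travel":[0,0,0],"turn":[0,0,0],"hand":-1},{"travel":[0,0,0],"turn":[0,0,0],"hand":-1}]'
python3 - <<'E'
from h import *
np.set_printoptions(precision=4,suppress=True)
o=telemetry.get_obs();print(o['eef_pos'],np.arctan2(-o['tool_rot'][1,0],-o['tool_rot'][0,0]),o['ft_force'],o['moment'],o['joint_pos'])
E
```

```text
time: 8.48
eef_pos: [0.5204, 0.0279, 0.0864]
tool_rot: [[-0.999, -0.049, 0.002], [-0.049, 0.999, -0.0], [-0.002, -0.0, -1.0]]
ft_force: [0.4, -0.3, -2.3]
opening: 0.0118
[0.5204 0.0279 0.0864] 0.049391376036601035 [ 0.3925 -0.2591 -2.3396] [ 0.02   -0.0839  0.001 ] [-0.0046  0.5053  2.0198 -0.      0.6146 -1.6248]
```

```bash
python3 -m jog '[{"travel":[-0.016,0.006,-0.1],"turn":[0,0,0],"hand":-1},{"travel":[0,0,-0.1],"turn":[0,0,0],"hand":-1},{"travel":[0,0,-0.1],"turn":[0,0,0],"hand":-1},{"travel":[0,0,-0.1],"turn":[0,0,0],"hand":-1},{"travel":[0,0,0],"turn":[0,0,0],"hand":-1},{"travel":[0,0,0],"turn":[0,0,0],"hand":-1}]'
python3 -m jog '[{"travel":[0,0,-0.03],"turn":[0,0,0],"hand":-1},{"travel":[0,0,-0.03],"turn":[0,0,0],"hand":-1},{"travel":[0,0,-0.02],"turn":[0,0,0],"hand":-1},{"travel":[0,0,0],"turn":[0,0,0],"hand":-1}]'
```

```text
time: 9.22
eef_pos: [0.5188, 0.0281, 0.0653]
tool_rot: [[-0.999, -0.049, -0.0], [-0.049, 0.999, -0.0], [0.0, -0.0, -1.0]]
ft_force: [0.3, 0.4, -2.6]
opening: 0.0112
time: 9.72
eef_pos: [0.5187, 0.0281, 0.0612]
tool_rot: [[-0.999, -0.049, -0.0], [-0.049, 0.999, -0.0], [0.0, -0.0, -1.0]]
ft_force: [0.6, -0.8, -1.9]
opening: 0.0112
```

```bash
python3 -m jog '[{"travel":[0.01,0,-0.02],"turn":[0,0,0],"hand":-1},{"travel":[0,0,-0.02],"turn":[0,0,0],"hand":-1},{"travel":[0,0,-0.02],"turn":[0,0,0],"hand":-1},{"travel":[0,0,0],"turn":[0,0,0],"hand":-1}]'
python3 -m jog '[{"travel":[0,0,-0.02],"turn":[0,0,0],"hand":-1},{"travel":[0,0,-0.02],"turn":[0,0,0],"hand":-1},{"travel":[0,0,0],"turn":[0,0,0],"hand":-1}]'
python3 -m jog '[{"travel":[0,0,-0.02],"turn":[0,0,0],"hand":-1},{"travel":[0,0,0],"turn":[0,0,0],"hand":-1}]'
```

```text
time: 10.22
eef_pos: [0.5192, 0.0281, 0.0582]
tool_rot: [[-0.999, -0.049, -0.0], [-0.049, 0.999, -0.0], [0.0, -0.0, -1.0]]
ft_force: [0.1, 0.3, -2.8]
opening: 0.011
time: 10.6
eef_pos: [0.5193, 0.0281, 0.0562]
tool_rot: [[-0.999, -0.049, -0.0], [-0.049, 0.999, -0.0], [0.0, -0.0, -1.0]]
ft_force: [-0.4, -0.3, -2.0]
opening: 0.0114
time: 10.85
eef_pos: [0.5192, 0.0281, 0.0552]
tool_rot: [[-0.999, -0.049, -0.0], [-0.049, 0.999, -0.0], [0.0, 0.0, -1.0]]
ft_force: [-0.2, 0.9, -1.9]
opening: 0.0115
```

```bash
for i in 1; do python3 -m jog '[{"travel":[0,0,-0.02],"turn":[0,0,0],"hand":-1},{"travel":[0,0,0],"turn":[0,0,0],"hand":-1}]'; done
python3 -m jog '[{"travel":[0,0,-0.01],"turn":[0,0,0],"hand":-1},{"travel":[0,0,0],"turn":[0,0,0],"hand":-1}]'
python3 -m jog '[{"travel":[0,0,-0.01],"turn":[0,0,0],"hand":-1},{"travel":[0,0,0],"turn":[0,0,0],"hand":-1}]'
```

```text
time: 11.1
eef_pos: [0.5192, 0.0281, 0.0542]
tool_rot: [[-0.999, -0.049, -0.0], [-0.049, 0.999, -0.0], [0.0, -0.0, -1.0]]
ft_force: [-0.3, 0.2, -1.0]
opening: 0.0115
time: 11.35
eef_pos: [0.5193, 0.0281, 0.0538]
tool_rot: [[-0.999, -0.049, -0.0], [-0.049, 0.999, -0.0], [0.0, 0.0, -1.0]]
ft_force: [-0.7, -0.3, -2.2]
opening: 0.0113
time: 11.6
eef_pos: [0.5193, 0.0281, 0.0533]
tool_rot: [[-0.999, -0.049, 0.0], [-0.049, 0.999, -0.0], [-0.0, -0.0, -1.0]]
ft_force: [-0.3, -0.3, -1.8]
opening: 0.0114
```

```bash
J='python3 -m jog'; python3 -m jog '[{"travel":[0,0,-0.01],"turn":[0,0,0],"hand":-1},{"travel":[0,0,0],"turn":[0,0,0],"hand":-1}]'
python3 -m jog '[{"travel":[0,0,-0.01],"turn":[0,0,0],"hand":-1},{"travel":[0,0,0],"turn":[0,0,0],"hand":-1}]'
python3 -m jog '[{"travel":[0,0,-0.01],"turn":[0,0,0],"hand":-1},{"travel":[0,0,0],"turn":[0,0,0],"hand":-1}]'
```

```text
time: 11.85
eef_pos: [0.5193, 0.0281, 0.0528]
tool_rot: [[-0.999, -0.049, -0.0], [-0.049, 0.999, -0.0], [0.0, -0.0, -1.0]]
ft_force: [0.7, -0.0, -1.2]
opening: 0.0109
time: 12.1
eef_pos: [0.5193, 0.0281, 0.0524]
tool_rot: [[-0.999, -0.049, 0.0], [-0.049, 0.999, -0.0], [-0.0, -0.0, -1.0]]
ft_force: [-1.1, -1.2, 3.8]
opening: 0.0112
time: 12.35
eef_pos: [0.5194, 0.0281, 0.0522]
tool_rot: [[-0.999, -0.049, 0.0], [-0.049, 0.999, -0.0], [-0.0, -0.0, -1.0]]
ft_force: [-3.7, -1.2, 10.4]
opening: 0.0115
```

Contact came at TCP z ≈ 0.0525, as predicted for the plate riding on the pin. I'll ease off slightly and turn in small steps, watching the force.

```bash
python3 -m jog '[{"travel":[0,0,-0.0],"turn":[0,0,0.12],"hand":-1},{"travel":[0,0,0.003],"turn":[0,0,0.12],"hand":-1},{"travel":[0,0,0],"turn":[0,0,0],"hand":-1}]'
python3 -m jog '[{"travel":[0,0,0],"turn":[0,0,0.12],"hand":-1},{"travel":[0,0,0],"turn":[0,0,0.12],"hand":-1},{"travel":[0,0,0],"turn":[0,0,0],"hand":-1}]'
```

```text
time: 12.72
eef_pos: [0.5197, 0.0279, 0.0523]
tool_rot: [[-0.997, -0.074, 0.001], [-0.074, 0.997, -0.0], [-0.001, -0.0, -1.0]]
ft_force: [-1.5, -3.3, 7.1]
opening: 0.0114
time: 13.1
eef_pos: [0.5198, 0.0279, 0.0523]
tool_rot: [[-0.995, -0.099, 0.001], [-0.099, 0.995, -0.0], [-0.001, -0.0, -1.0]]
ft_force: [0.0, -4.9, 6.4]
opening: 0.0114
```

```bash
python3 -m jog '[{"travel":[0,0,0],"turn":[0,0,0.12],"hand":-1},{"travel":[0,0,0],"turn":[0,0,0.12],"hand":-1},{"travel":[0,0,0],"turn":[0,0,0],"hand":-1}]'
python3 -m jog '[{"travel":[0,0,0],"turn":[0,0,0.12],"hand":-1},{"travel":[0,0,0],"turn":[0,0,0.12],"hand":-1},{"travel":[0,0,0],"turn":[0,0,0],"hand":-1}]'
```

```text
time: 13.48
eef_pos: [0.5197, 0.028, 0.0521]
tool_rot: [[-0.992, -0.124, 0.001], [-0.124, 0.992, -0.0], [-0.001, -0.0, -1.0]]
ft_force: [0.9, -3.5, 3.7]
opening: 0.0112
time: 13.85
eef_pos: [0.5188, 0.0283, 0.0517]
tool_rot: [[-0.989, -0.15, -0.001], [-0.15, 0.989, 0.0], [0.001, 0.0, -1.0]]
ft_force: [-0.7, 1.6, -0.8]
opening: 0.0112
```

The force vanished at yaw 0.15, so the pin is at the notch edge. I'll turn a little further and test downward.

```bash
python3 -m jog '[{"travel":[0,0,0],"turn":[0,0,0.12],"hand":-1},{"travel":[0,0,0],"turn":[0,0,0.12],"hand":-1},{"travel":[0,0,0],"turn":[0,0,0],"hand":-1}]'
python3 -m jog '[{"travel":[0,0,-0.012],"turn":[0,0,0],"hand":-1},{"travel":[0,0,0],"turn":[0,0,0],"hand":-1}]'
```

```text
time: 14.22
eef_pos: [0.5191, 0.0281, 0.0519]
tool_rot: [[-0.985, -0.174, -0.0], [-0.174, 0.985, -0.0], [0.0, 0.0, -1.0]]
ft_force: [0.1, -0.6, -2.0]
opening: 0.0112
time: 14.48
eef_pos: [0.5192, 0.0281, 0.0513]
tool_rot: [[-0.985, -0.174, -0.0], [-0.174, 0.985, -0.0], [0.0, -0.0, -1.0]]
ft_force: [0.1, -0.8, -2.0]
opening: 0.0112
```

```bash
python3 -m jog '[{"travel":[0,0,-0.01],"turn":[0,0,0.1],"hand":-1},{"travel":[0,0,-0.01],"turn":[0,0,0.1],"hand":-1},{"travel":[0,0,0],"turn":[0,0,0],"hand":-1}]'
python3 -m jog '[{"travel":[0,0,-0.01],"turn":[0,0,0],"hand":-1},{"travel":[0,0,-0.01],"turn":[0,0,0],"hand":-1},{"travel":[0,0,0],"turn":[0,0,0],"hand":-1}]'
```

```text
time: 14.85
eef_pos: [0.5193, 0.0281, 0.0503]
tool_rot: [[-0.981, -0.195, -0.0], [-0.195, 0.981, 0.0], [0.0, 0.0, -1.0]]
ft_force: [0.4, 0.0, -0.7]
opening: 0.0114
time: 15.22
eef_pos: [0.5193, 0.0281, 0.0493]
tool_rot: [[-0.981, -0.195, -0.0], [-0.195, 0.981, -0.0], [0.0, 0.0, -1.0]]
ft_force: [0.2, -0.6, -1.9]
opening: 0.0109
```

Free 3 mm below the riding height, with no side force, so the pin is inside the notch. On down to the disc (expected at TCP z ≈ 0.0455).

```bash
python3 -m jog '[{"travel":[0,0,-0.01],"turn":[0,0,0],"hand":-1},{"travel":[0,0,-0.01],"turn":[0,0,0],"hand":-1},{"travel":[0,0,-0.01],"turn":[0,0,0],"hand":-1},{"travel":[0,0,-0.01],"turn":[0,0,0],"hand":-1},{"travel":[0,0,0],"turn":[0,0,0],"hand":-1}]'
python3 -m jog '[{"travel":[0,0,-0.01],"turn":[0,0,0],"hand":-1},{"travel":[0,0,-0.01],"turn":[0,0,0],"hand":-1},{"travel":[0,0,0],"turn":[0,0,0],"hand":-1}]'
python3 -m jog '[{"travel":[0,0,-0.01],"turn":[0,0,0],"hand":-1},{"travel":[0,0,0],"turn":[0,0,0],"hand":-1}]'
```

```text
time: 15.85
eef_pos: [0.5192, 0.0281, 0.0473]
tool_rot: [[-0.981, -0.195, -0.0], [-0.195, 0.981, -0.0], [0.0, 0.0, -1.0]]
ft_force: [-0.2, -0.1, -1.7]
opening: 0.0112
time: 16.23
eef_pos: [0.5193, 0.0281, 0.0463]
tool_rot: [[-0.981, -0.195, -0.0], [-0.195, 0.981, -0.0], [0.0, 0.0, -1.0]]
ft_force: [-0.3, 0.0, -2.2]
opening: 0.0115
time: 16.48
eef_pos: [0.5193, 0.0281, 0.0458]
tool_rot: [[-0.981, -0.195, -0.0], [-0.195, 0.981, -0.0], [0.0, -0.0, -1.0]]
ft_force: [-0.3, -0.2, -2.0]
opening: 0.0114
```

```bash
python3 -m jog '[{"travel":[0,0,-0.007],"turn":[0,0,0],"hand":-1},{"travel":[0,0,0],"turn":[0,0,0],"hand":-1}]'
python3 -m jog '[{"travel":[0,0,-0.005],"turn":[0,0,0],"hand":-1},{"travel":[0,0,0],"turn":[0,0,0],"hand":-1}]'
```

```text
time: 16.73
eef_pos: [0.5193, 0.0281, 0.0457]
tool_rot: [[-0.981, -0.195, 0.0], [-0.195, 0.981, 0.0], [-0.0, -0.0, -1.0]]
ft_force: [-1.1, 0.2, 4.2]
opening: 0.0111
time: 16.98
eef_pos: [0.5193, 0.0281, 0.0457]
tool_rot: [[-0.981, -0.195, 0.0], [-0.195, 0.981, -0.0], [-0.0, -0.0, -1.0]]
ft_force: [-2.9, 0.2, 12.0]
opening: 0.011
```

The plate met the disc 6.8 mm below the riding height, so it's home. I'll relax the pressure, open and retreat straight up.

```bash
python3 -m jog '[{"travel":[0,0,0.006],"turn":[0,0,0],"hand":-1},{"travel":[0,0,0],"turn":[0,0,0],"hand":-1},{"travel":[0,0,0],"turn":[0,0,0],"hand":0.1},{"travel":[0,0,0],"turn":[0,0,0],"hand":0.1},{"travel":[0,0,0],"turn":[0,0,0],"hand":0.1},{"travel":[0,0,0],"turn":[0,0,0],"hand":0.1},{"travel":[0,0,0],"turn":[0,0,0],"hand":0.1}]'
python3 -m jog '[{"travel":[0,0,0.2],"turn":[0,0,0],"hand":0.1},{"travel":[0,0,0.4],"turn":[0,0,0],"hand":0.1},{"travel":[0,0,0.6],"turn":[0,0,0],"hand":0.1},{"travel":[0,0,0.6],"turn":[0,0,0],"hand":0.1},{"travel":[0,0,0.6],"turn":[0,0,0],"hand":0.1},{"travel":[0,0,0.4],"turn":[0,0,0],"hand":0.1},{"travel":[0,0,0],"turn":[0,0,0],"hand":0.1},{"travel":[0,0,0],"turn":[0,0,0],"hand":0.1}]'
python3 - <<'E'
from h import *
np.set_printoptions(precision=4,suppress=True)
im,Ex=snap('wrist'); 
for cam,X in (('wrist',Ex),('side',None)):
    if X is None: _,X=snap('side','side1.png')
    for n in ['bracket_web','bracket_shoulder','bracket_notch']:
        for r in spotter.mark_of(cam,n)[:1]: print(cam,n,round(r['conf'],2),world(r['point'],X))
y=.21;c,s=np.cos(y),np.sin(y); im=im[:,:,::-1].copy()
B=lambda x,y,z:[.5184+c*x-s*y,.0285+s*x+c*y,z]
for P in ([B(-.025,-.006,.082),B(.025,-.006,.082),B(.025,.006,.082),B(-.025,.006,.082)],[B(-.038,-.038,.038),B(.038,-.038,.038),B(.038,.038,.038),B(-.038,.038,.038)]):
    cv2.polylines(im,[proj('wrist',P,Ex).round().astype(int)],True,(0,0,255),1)
a=cv2.resize(im[90:330,150:400],(500,480)); b=cv2.resize(cv2.imread('pics/side1.png')[150:290,180:330],(300,280)); b=cv2.copyMakeBorder(b,0,200,0,0,0)
cv2.imwrite('pics/w4.png',np.hstack([a,b]))
E
```

```text
time: 17.85
eef_pos: [0.5193, 0.0281, 0.0455]
tool_rot: [[-0.981, -0.195, -0.0], [-0.195, 0.981, -0.0], [0.0, -0.0, -1.0]]
ft_force: [-0.2, 0.8, 0.7]
opening: 0.047
time: 18.85
eef_pos: [0.519, 0.0281, 0.1853]
tool_rot: [[-0.981, -0.195, -0.0], [-0.195, 0.981, 0.0], [0.0, 0.0, -1.0]]
ft_force: [0.6, 0.3, -1.0]
opening: 0.047
wrist bracket_web 0.77 [0.5164 0.0267 0.0555]
wrist bracket_notch 0.66 [0.5486 0.0473 0.0268]
side bracket_web 0.92 [0.5223 0.0305 0.0594]
side bracket_shoulder 0.8 [0.5198 0.0253 0.0276]
side bracket_notch 0.7 [0.5448 0.0456 0.0289]
```

View pics/w4.png

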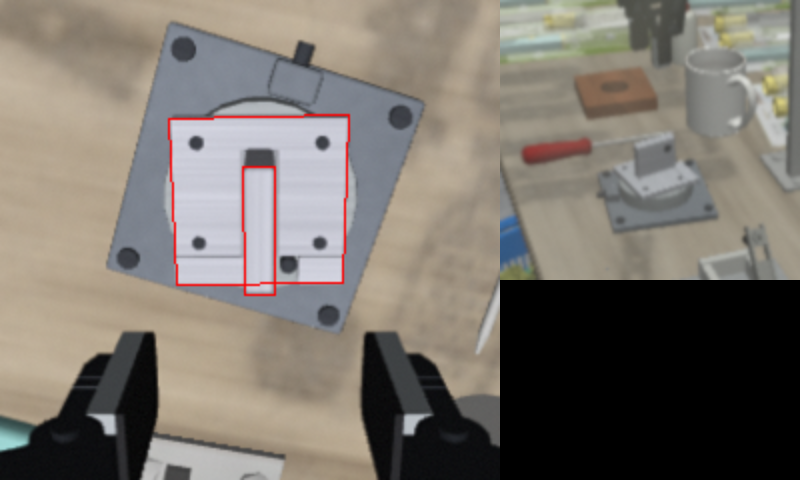

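The outline computed for the seated pose fits, the pin head shows inside the notch at crop px (289,265), and the side view shows the plate lying flat. The networks put the shoulder about 28 mm up (30 expected, within their error). I'm handing it in.

```bash
python3 -c "
from rig import env; print(env.close_job())"
```

```text
the job is handed in; nothing more can be done
None
```

The bracket is seated in the larger nest and released, and the job was handed in at about 19 s of the 72 s allowed; the hand-in gives no verdict.

**What I did:** I gripped the bracket by its web, lifted it clear of the block and lowered it over the nest until the plate rode on the pin. I then turned it from yaw +0.05 with about 5 to 12 N of downward force. The resistance vanished at about +0.15. I turned on to about +0.20 (about 0.30 against the nest's x), lowered it home, let go and retreated straight up.

**What the last checks showed:**
- **Depth:** the plate met the disc at TCP z 0.0457. That is 6.8 mm below where it rode on the pin, against 7 mm expected.
- **Force:** the highest reading was 12 N when the plate met the disc. Allowing for the bracket's weight, the push was briefly about 12 to 14 N, above the 5 to 10 N asked for but well under 40 N.
- **Pictures:** the outline drawn for the seated pose fits the plate and web. The pin shows inside the notch, and the side view shows the plate lying flat.
- **Networks:** they put the web at 55 to 59 mm (expected 60) and the shoulder at 28 mm (expected 30), which is within their error.
- **Bystanders:** the arm came near none of them. I did not re-measure their positions.

**What disagreed:** the pin's angle in the pictures had pointed to a yaw of +0.23 to +0.34. It dropped in freely at about +0.20, within the notch's clearance and the camera error of the lower estimate.

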